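Make up a printing kit and a colour kit for the art class

TASK

Make up the two class kits from the stock laid out on the table in front of the robot. The deep wooden box takes the printing kit: the heavy lino block flat on the floor of the compartment nearer the robot with the light eraser lying flat on top of it, and the round ink bottle upright in the compartment farther from the robot. The shallow grey tray takes the colour kit: the paint tube lying flat in the long compartment nearer the robot and the square ink bottle upright in the square compartment farther away; the bulldog clip stays where it is.

Things in the scene. Friction and masses are not known exactly. Their poses are not given: they have to be found in the camera images.
- deep_box: Deep light-wood box, 219x112x46 mm, fixed, at the robot's left or right. Origin: centre of underside; x along its length, roughly away from the robot, z up. Floor and walls 6 mm thick; rim 46 mm high, cross wall 40. Two compartments, 100 mm wide in y: near one 105 mm long, centred at x = -51 mm; far one 96 mm long, centred at x = +55.5 mm. Brass label frames on its ends.
- shallow_tray: Shallow grey plastic tray, 244x102x28 mm, fixed, on the side where the deep box is not. Origin: centre of underside; x along its length, roughly away from the robot, z up. Floor and walls 6 mm thick; rim 28 mm high, cross wall 22. Two compartments, 90 mm wide in y: near one 130 mm long, centred at x = -51 mm; far one 96 mm long, centred at x = +68 mm. 9 mm lips on its ends.
- lino_block: Lino printing block: a flat rectangular wooden block with a plain grey lino face on top, 50 x 80 x 20 mm (x, y, z), about 0.25 kg, the heaviest thing of the stock. Origin: centre of its underside; z up. Grasp it across x (50 mm).
- eraser: Small white eraser in a blue sleeve, 23 x 60 x 13 mm (x, y, z), 30 g. Origin: centre of its underside; z up. Grasp it across x (23 mm).
- round_ink: Round ink bottle with screw cap, amber-brown, cap whitish, 43 mm in diameter and 60 mm high, 85 g; the body is 50 mm high with the shoulder narrowing to the cap, 26 mm in diameter, above 43 mm. Origin: centre of its underside; z up. Closed; grasp the lower body.
- square_ink: Square ink bottle with screw cap, dark green, cap red, 44 x 44 mm and 57 mm high, 85 g; the square body is 40 mm high, the cap 26 mm in diameter. Origin: centre of its underside; z up. Closed; not the like one at the far back of the table. Grasp the body across two flat sides (its x or y).
- paint_tube: Rigid paint tube lying flat, 36 x 105 x 23 mm (x, y, z), 45 g: dark cap towards +y, flat crimped end, 36 mm wide, towards -y. Origin: centre of its underside; z up. Grasp it across x (up to 36 mm) near the middle.
- clip: Bulldog clip of grey metal, 23 x 40 x 35 mm, lying near the stock; it belongs to neither kit and stays where it is. Origin: centre of its underside; z up. 
There are look-alikes about, which are no part of the job. Leave any green look-alike of the eraser alone.

How it is judged:
By the outcome, as a careful person would: the job done as asked, in the order asked, and still so for the second after the job is handed in, with the robot touching nothing.
It also fails if it takes over 134 s, if anything falls off the work surface, if the arm or the gripper's body presses on something with over 40 N, if the wrist force passes 120 N, or if a joint passes its speed limit or range.

ROBOT

A 6-joint arm with a two-finger parallel gripper is mounted at the origin on a cart in front of the work surface, level with it; the furniture and walls round the work are solid. World frame = base frame: x ahead of the robot, y to its left, z up, the work surface at z = 0. Lengths are in mm, angles in rad, forces in N, time in s.
With the tool pointing down it reaches from about 400 to 825 mm from the base axis. Payload 7 kg.
Tool frame: the origin (TCP) lies at the very end of the fingers, on their centre line; the grasp point (between the pads) lies 19 mm behind it; z points along the fingers, y is the direction in which the jaws open and shut (so a half turn about z gives the same grasp; the last joint's range is limited). The gripper opens to 88 mm and grips with 3 to 60 N. Pads are 19 mm wide; open, the fingers measure 130 mm over their backs; the gripper's body (78 mm by 193 mm) begins 47 mm behind the grasp point.
Start: joints at [-0.952, 0.359, 0.012, 0, -1.224, -0.288], TCP at [219.213, -638.389, 226.561] pointing down, gripper open.
Joint ranges: [-3.07, 3.07], [-1.43, 2.12], [-1.02, 1.25], [-3.03, 1.67], [-3.05, -0], [-3.03, 3.03]. Speed limits (rad/s): [2.39, 2.39, 3.01, 3.14, 3.14, 3.14].

INTERFACE

Orientations are given as a unit quaternion [x, y, z, w].
In Python, from plant import bot gives the robot as it stands. Calls block until the motion is done:
- bot.move_ptp(position, orientation): joint-space move of the TCP to a pose.
- bot.line_to(position, velocity=150, ori=None): straight line of the TCP; ori=None keeps the orientation; velocity is the mean speed in mm/s.
- bot.move_joints(angles): joint-space move.
- bot.move_gripper(opening, force=None): finger opening in mm; force is the grip in N (None keeps the last); returns when the fingers have stopped.
- bot.pause(seconds).
- bot.solve_ik(position, orientation): joint angles nearest the present ones, or None.
- bot.read_state(): the state.
- bot.camera(name): name is "side" or "top" or "wrist"; returns the picture (480x640x3 uint8, red, green, blue); there is no depth.
- bot.get_calibration(name): a dict with "fx", "fy", "cx", "cy" (pixels), "view" (4x4, takes a point from world to camera coordinates); the wrist camera has in their place "T_tool_cam" (4x4, takes a point from camera to tool coordinates, whose origin is the TCP and whose axes are the flange's). Camera axes: x right, y up, looking along -z (the intrinsics and any distortion apply to the point x, -y, -z); pixel columns grow to the right and rows downward; lengths in mm; the calibration is good to about 2 mm. A picture is of the moment at which its call begins: read the wrist's pose just before it. get_calibration takes no time and is no camera call.
A pose or a line that the arm cannot do raises bot.Unreachable and nothing moves.
- bot.close_job(): hands the job in, once; it reports no verdict.
The state is a dict: "t": time; "joint_pos": joint angles; "qvel": joint speeds; "tau": joint torques, N m; "tcp_pos": TCP position; "eef_rot": TCP orientation; "contact_force": force on the tool from outside, world axes, zero at the start; "moment": the same for the moment, N m; "width": finger opening in mm.
Only numpy, scipy, OpenCV 4.12 (cv2) and the standard library are available. Lean on these libraries where they do the work, as an engineer would, in place of code of your own. Each camera call takes 0.05 s, during which the arm holds its last target.

## Working session

There is one attempt and no reset: what is moved stays moved. The work goes in short steps, each a Python script; the robot and the scene stay as the last script left them, time stands still between calls to the robot, and variables do not carry over. Pictures are saved under pics/ and viewed, and the job is handed in when it is done.

```bash
ls; mkdir -p pics
python3 - <<'E'
from plant import bot
import cv2, numpy as np
np.set_printoptions(precision=4,suppress=True)
s=bot.read_state(); print(s)
for n in ("top","side","wrist"):
    im=bot.camera(n); cv2.imwrite(f"pics/{n}0.png",im[:,:,::-1]); print(n,bot.get_calibration(n))
E
```

```text
pics
{'t': 0.0, 'joint_pos': array([-0.9519,  0.3593,  0.011 , -0.0003, -1.2241, -0.2881]), 'qvel': array([ 0.0019, -0.0001,  0.0009,  0.0001, -0.0007, -0.0023]), 'tau': array([  0.    , -58.273 ,  29.3057,   6.9973,   0.007 ,  -0.0002]), 'tcp_pos': array([ 219.0093, -637.9534,  225.6439]), 'eef_rot': array([-0.1646,  0.9864,  0.0008, -0.0002]), 'contact_force': array([-0.3466,  0.1142, -0.3301]), 'moment': array([-0.0635, -0.0203,  0.0112]), 'width': 87.54191790983468}
top {'fx': 580.9179253951161, 'fy': 580.9179253951161, 'cx': 318.6233796853395, 'cy': 233.87896429025062, 'view': array([[    0.002 ,    -0.9999,    -0.0131,    61.1186],
       [    0.9947,     0.0006,     0.1026,  -533.7415],
       [   -0.1026,    -0.0132,     0.9946, -1334.8037],
       [    0.    ,     0.    ,     0.    ,     1.    ]])}
side {'fx': 458.04410990961475, 'fy': 458.04410990961475, 'cx': 329.82912642870957, 'cy': 239.14844546560846, 'view': array([[   -0.9983,    -0.0577,     0.0001,   537.3536],
       [    0.0239,    -0.4115,     0.9111,   -33.2569],
       [   -0.0526,     0.9096,     0.4122, -1187.5809],
       [    0.    ,     0.    ,     0.    ,     1.    ]])}
wrist {'fx': 426.479329589423, 'fy': 426.479329589423, 'cx': 314.015376575602, 'cy': 244.16006370189928, 'T_tool_cam': array([[   0.0016,    0.9587,    0.2846,   76.5354],
       [   1.    ,   -0.0014,   -0.0007,    0.8457],
       [  -0.0003,    0.2846,   -0.9587, -159.1018],
       [   0.    ,    0.    ,    0.    ,    1.    ]])}
```

View pics/top0.png

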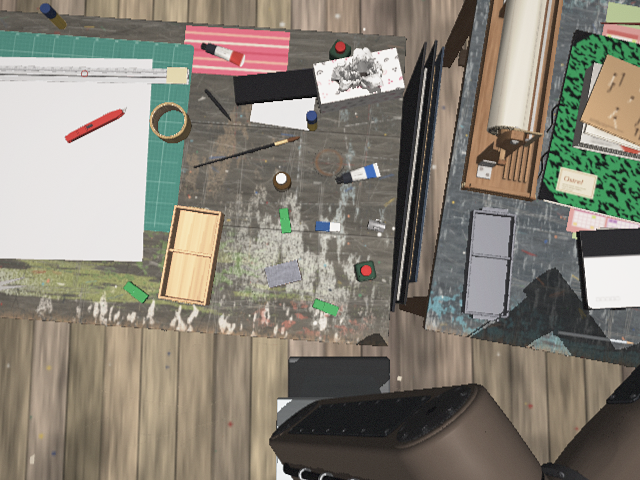

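View pics/side0.png

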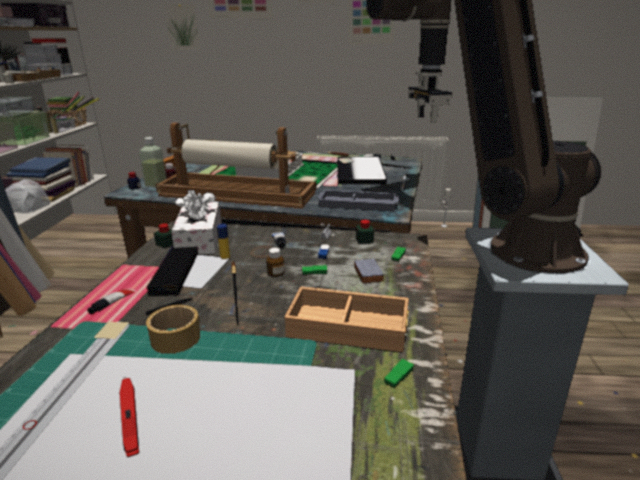

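View pics/wrist0.png

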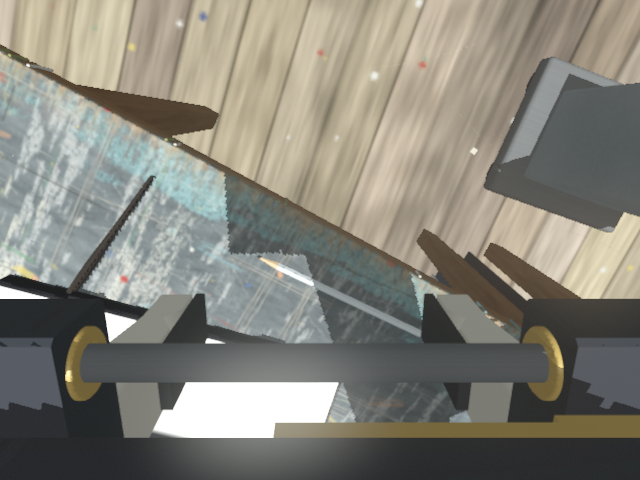

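```bash
cat > h.py <<'E'
import numpy as np, cv2
from scipy.spatial.transform import Rotation as R
from plant import bot
np.set_printoptions(precision=3,suppress=True)
def tmat(s):
    T=np.eye(4); T[:3,:3]=R.from_quat(s["eef_rot"]).as_matrix(); T[:3,3]=s["tcp_pos"]; return T
def cam2world(name,s=None):
    c=bot.get_calibration(name)
    return c,(np.linalg.inv(c["view"]) if "view" in c else tmat(s)@c["T_tool_cam"])
def ray(c,M,uv):
    uv=np.atleast_2d(np.asarray(uv,float))
    d=np.c_[(uv[:,0]-c["cx"])/c["fx"],-(uv[:,1]-c["cy"])/c["fy"],-np.ones(len(uv))]
    return M[:3,3],d@M[:3,:3].T
def onplane(c,M,uv,z):
    o,d=ray(c,M,uv); return o+d*((z-o[2])/d[:,2])[:,None]
def proj(c,M,p):
    q=(np.c_[np.atleast_2d(p),np.ones(len(np.atleast_2d(p)))]@np.linalg.inv(M).T)[:,:3]
    return np.c_[c["cx"]+c["fx"]*q[:,0]/-q[:,2],c["cy"]-c["fy"]*q[:,1]/-q[:,2]]
def tri(rays):
    A=np.zeros((3,3));b=np.zeros(3)
    for o,d in rays:
        d=d.ravel()/np.linalg.norm(d);P=np.eye(3)-np.outer(d,d);A+=P;b+=P@o
    x=np.linalg.solve(A,b)
    r=[np.linalg.norm((np.eye(3)-np.outer(d.ravel(),d.ravel())/(d.ravel()@d.ravel()))@(x-o)) for o,d in rays]
    return x,r
def down(yaw):  # tool z down; tool y axis (jaw direction) at yaw+90deg.. : tool x along yaw
    c,s=np.cos(yaw),np.sin(yaw)
    return R.from_matrix(np.array([[c,s,0],[s,-c,0],[0,0,-1]])).as_quat()
def shot(name,fn):
    s=bot.read_state(); im=bot.camera(name)[:,:,::-1].copy(); cv2.imwrite(f"pics/{fn}.png",im)
    c,M=cam2world(name,s); np.savez(f"pics/{fn}.npz",M=M,c=np.array([c["fx"],c["fy"],c["cx"],c["cy"]])); return im,c,M
def load(fn):
    d=np.load(f"pics/{fn}.npz"); return cv2.imread(f"pics/{fn}.png"),dict(zip(("fx","fy","cx","cy"),d["c"])),d["M"]
E
python3 - <<'E'
from h import *
im=cv2.imread("pics/top0.png")
cv2.imwrite("pics/topA.png",cv2.resize(im[130:350,120:400],(784,616),interpolation=cv2.INTER_CUBIC)[:600])
cv2.imwrite("pics/topB.png",cv2.resize(im[20:360,380:640],None,fx=1.75,fy=1.75,interpolation=cv2.INTER_CUBIC))
im=cv2.imread("pics/side0.png")
cv2.imwrite("pics/sideA.png",cv2.resize(im[170:420,100:460],None,fx=2.2,fy=2.2,interpolation=cv2.INTER_CUBIC))
c,M=cam2world("top")
for n,p in dict(box=(191,255),lino=(282,273),rink=(282,180),sqink=(366,271),eraser=(327,227),tube=(360,174),clip=(377,225),tray=(488,262),farsq=(340,48)).items(): print(n,onplane(c,M,p,0)[0])
print(M[:3,3])
E
```

```text
box [485.549 367.374   0.   ]
lino [442.9   149.155   0.   ]
rink [667.503 151.058   0.   ]
sqink [447.95  -50.545   0.   ]
eraser [553.118  42.152   0.   ]
tube [682.114 -37.546   0.   ]
clip [557.997 -77.559   0.   ]
tray [ 469.709 -339.9      0.   ]
farsq [998.944  10.219   0.   ]
[ 393.87    43.843 1383.206]
```

View pics/topA.png

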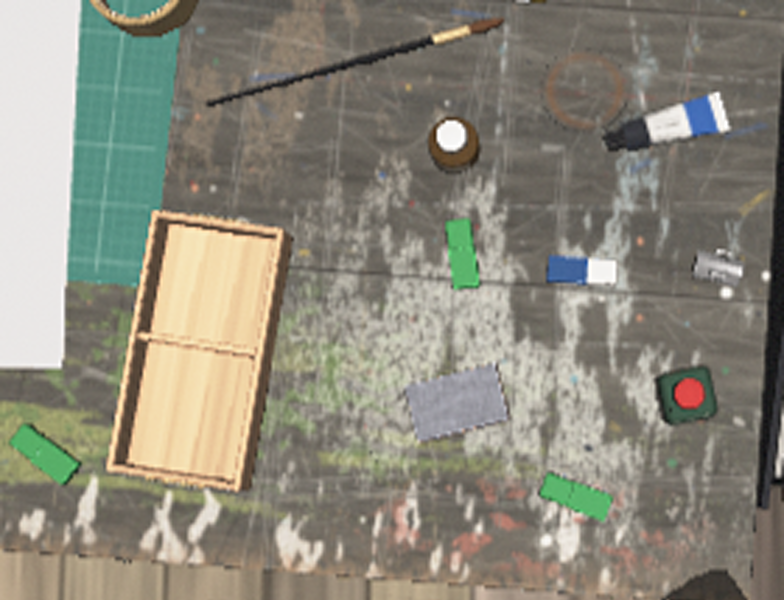

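View pics/topB.png

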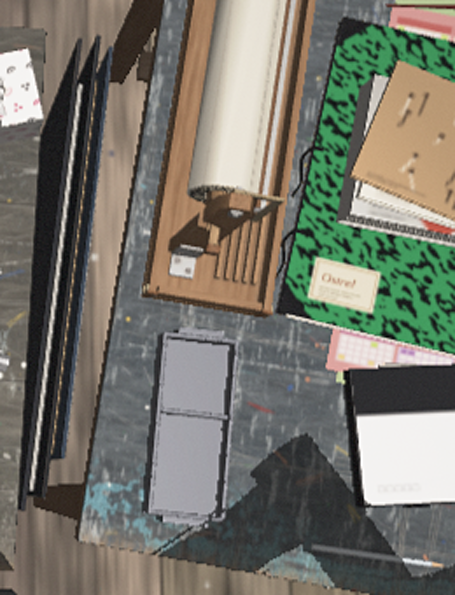

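View pics/sideA.png

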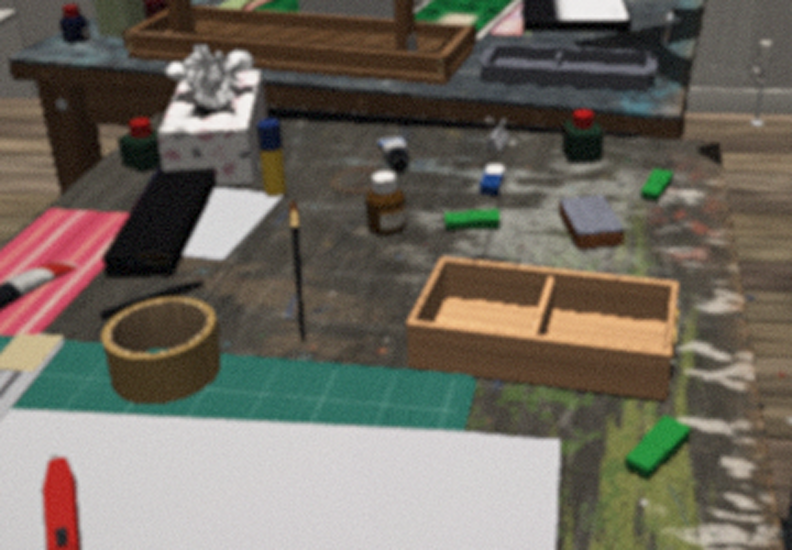

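Run:
```python
from h import *
print("t",bot.read_state()["t"])
for n,p in dict(trayv=(470,-340,300),stock=(560,50,350),box=(485,367,300),traylow=(420,-340,20),trayfar=(535,-340,60),sq=(448,-50,20),lino=(443,149,10),tube=(680,-37,10),boxfar=(540,360,40)).items():
    r=[]
    for k in range(-12,12):
        y=k*np.pi/12
        q=bot.solve_ik(np.array(p,float),down(y))
        r.append(f"{k*15}:{q[5]:.1f}" if q is not None else "-")
    print(n," ".join(r))
im=cv2.imread("pics/side0.png")
cv2.imwrite("pics/sideB.png",cv2.resize(im[110:240,100:440],None,fx=2.3,fy=2.3,interpolation=cv2.INTER_CUBIC))
```

```text
t 0.15
trayv -180:-1.3 -165:-1.0 -150:-0.8 -135:-0.5 -120:-0.2 -105:0.0 -90:0.3 -75:0.6 -60:0.8 -45:1.1 -30:1.3 -15:1.6 0:1.9 15:2.1 30:2.4 45:2.6 60:2.9 - 90:-2.9 105:-2.6 120:-2.3 135:-2.1 150:-1.8 165:-1.5
stock -180:-2.0 -165:-1.7 -150:-1.5 -135:-1.2 -120:-1.0 -105:-0.7 -90:-0.4 -75:-0.2 -60:0.1 -45:0.3 -30:0.6 -15:0.9 0:1.1 15:1.4 30:1.7 45:1.9 60:2.2 75:2.4 90:2.7 105:3.0 - 135:-2.8 150:-2.5 165:-2.3
box -180:-2.5 -165:-2.3 -150:-2.0 -135:-1.8 -120:-1.5 -105:-1.2 -90:-1.0 -75:-0.7 -60:-0.4 -45:-0.2 -30:0.1 -15:0.3 0:0.6 15:0.9 30:1.1 45:1.4 60:1.6 75:1.9 90:2.2 105:2.4 120:2.7 135:3.0 - 165:-2.8
traylow -180:-1.3 -165:-1.0 -150:-0.7 -135:-0.5 -120:-0.2 -105:0.1 -90:0.3 -75:0.6 -60:0.8 -45:1.1 -30:1.4 -15:1.6 0:1.9 15:2.2 30:2.4 45:2.7 60:2.9 - 90:-2.8 105:-2.6 120:-2.3 135:-2.0 150:-1.8 165:-1.5
trayfar -180:-1.3 -165:-1.1 -150:-0.8 -135:-0.5 -120:-0.3 -105:-0.0 -90:0.3 -75:0.5 -60:0.8 -45:1.0 -30:1.3 -15:1.6 0:1.8 15:2.1 30:2.4 45:2.6 60:2.9 - 90:-2.9 105:-2.6 120:-2.4 135:-2.1 150:-1.8 165:-1.6
sq -180:-1.9 -165:-1.6 -150:-1.4 -135:-1.1 -120:-0.9 -105:-0.6 -90:-0.3 -75:-0.1 -60:0.2 -45:0.5 -30:0.7 -15:1.0 0:1.2 15:1.5 30:1.8 45:2.0 60:2.3 75:2.6 90:2.8 - 120:-2.9 135:-2.7 150:-2.4 165:-2.2
lino -180:-2.3 -165:-2.1 -150:-1.8 -135:-1.5 -120:-1.3 -105:-1.0 -90:-0.7 -75:-0.5 -60:-0.2 -45:0.0 -30:0.3 -15:0.6 0:0.8 15:1.1 30:1.3 45:1.6 60:1.9 75:2.1 90:2.4 105:2.7 120:2.9 - 150:-2.8 165:-2.6
tube -180:-1.8 -165:-1.5 -150:-1.3 -135:-1.0 -120:-0.8 -105:-0.5 -90:-0.2 -75:0.0 -60:0.3 -45:0.6 -30:0.8 -15:1.1 0:1.3 15:1.6 30:1.9 45:2.1 60:2.4 75:2.6 90:2.9 - 120:-2.8 135:-2.6 150:-2.3 165:-2.1
boxfar -180:-2.5 -165:-2.2 -150:-1.9 -135:-1.7 -120:-1.4 -105:-1.1 -90:-0.9 -75:-0.6 -60:-0.4 -45:-0.1 -30:0.2 -15:0.4 0:0.7 15:0.9 30:1.2 45:1.5 60:1.7 75:2.0 90:2.3 105:2.5 120:2.8 - 150:-3.0 165:-2.7
```

View pics/sideB.png

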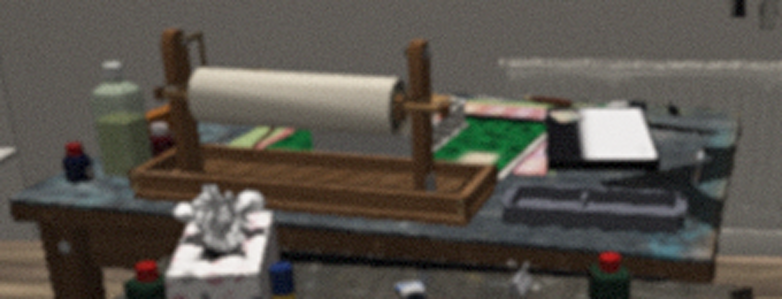

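Run:
```python
from h import *
for i,p in enumerate([(445,-400,300),(445,-270,300),(530,-20,340),(530,110,340),(500,240,340)]):
    bot.move_ptp(np.array(p,float),down(0)); bot.pause(0.3)
    shot("wrist",f"w{i+1}")
print("t",bot.read_state()["t"])
```

```text
t 6.65
```

View pics/w1.png

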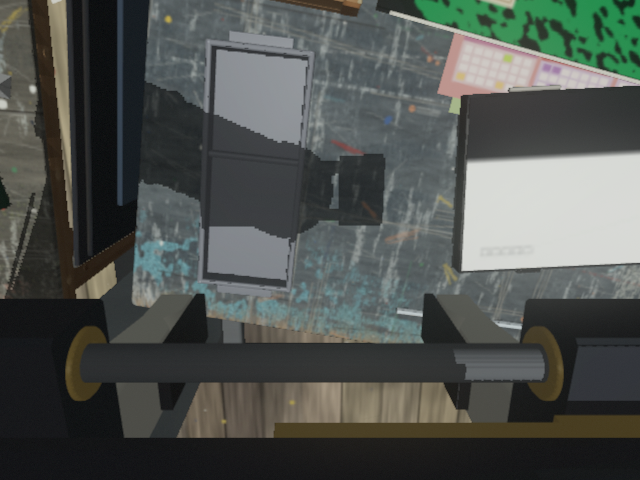

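View pics/w2.png

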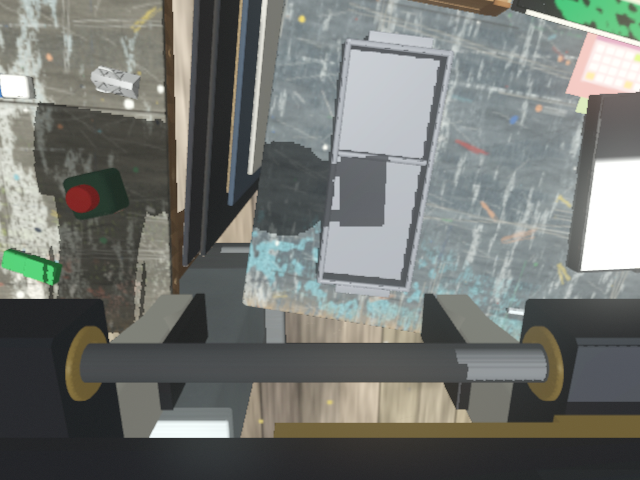

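View pics/w3.png

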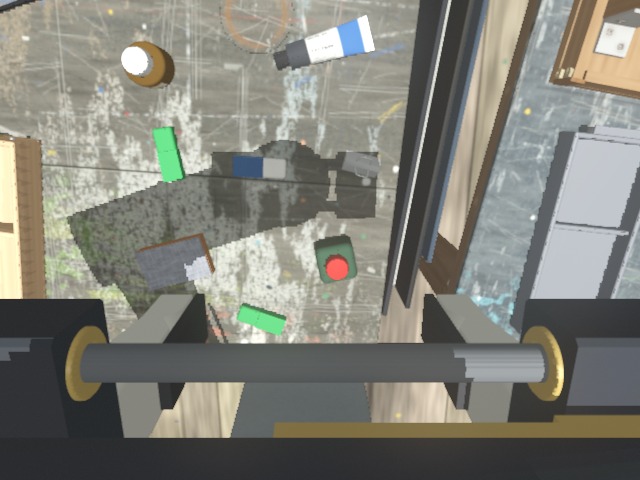

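View pics/w4.png

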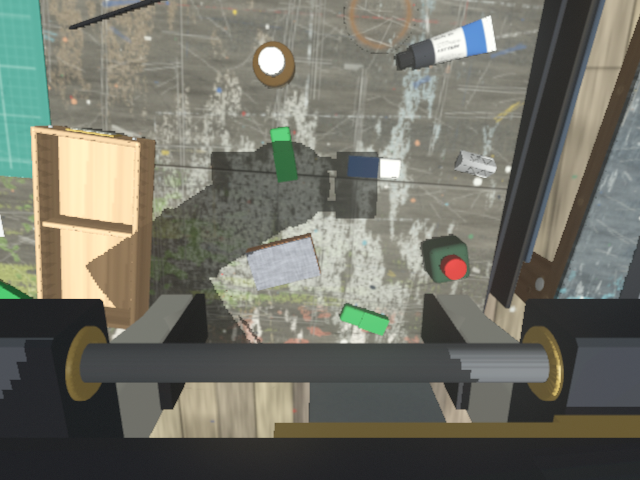

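View pics/w5.png

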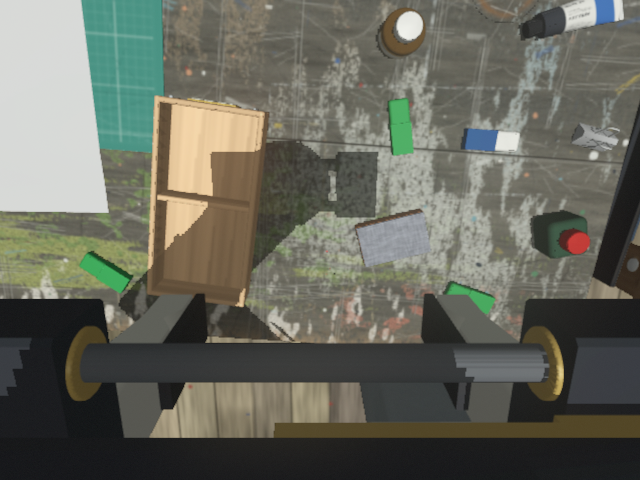

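Run:
```python
from h import *
def crop(fn,x0,y0,x1,y1,k,out):
    im=cv2.imread(f"pics/{fn}.png")[y0:y1,x0:x1]
    cv2.imwrite(f"pics/{out}.png",cv2.resize(im,None,fx=k,fy=k,interpolation=cv2.INTER_CUBIC))
crop("w1",190,20,340,310,2,"w1c"); crop("w2",310,20,460,310,2,"w2c")
a=cv2.imread("pics/w1c.png");b=cv2.imread("pics/w2c.png");cv2.imwrite("pics/tray2.png",np.hstack([a,b]))
a=cv2.imread("pics/w4.png")[110:340,20:170];b=cv2.imread("pics/w5.png")[90:320,140:290]
cv2.imwrite("pics/box2.png",cv2.resize(np.hstack([a,b]),None,fx=2.5,fy=2.5,interpolation=cv2.INTER_CUBIC))
a=cv2.imread("pics/w4.png")[0:300,230:500]
cv2.imwrite("pics/stock4.png",cv2.resize(a,None,fx=2,fy=2,interpolation=cv2.INTER_CUBIC))
```

```text
(no output)
```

View pics/tray2.png

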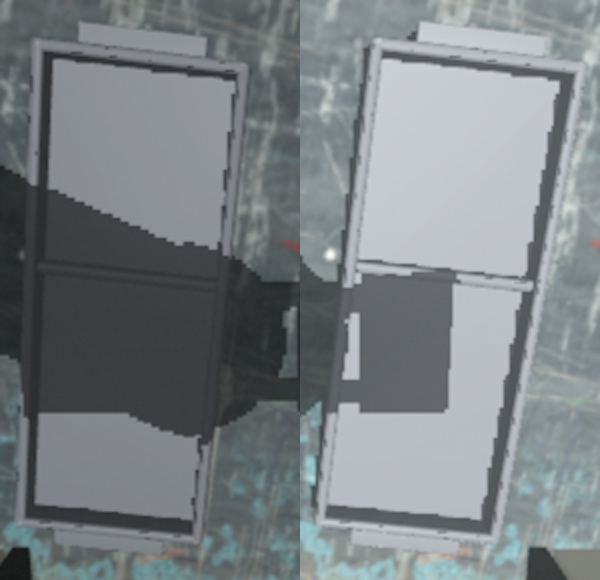

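View pics/box2.png

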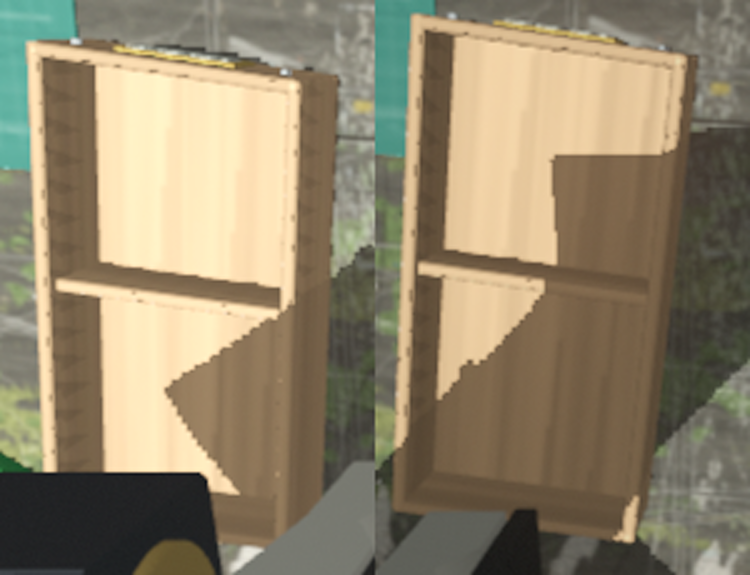

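View pics/stock4.png

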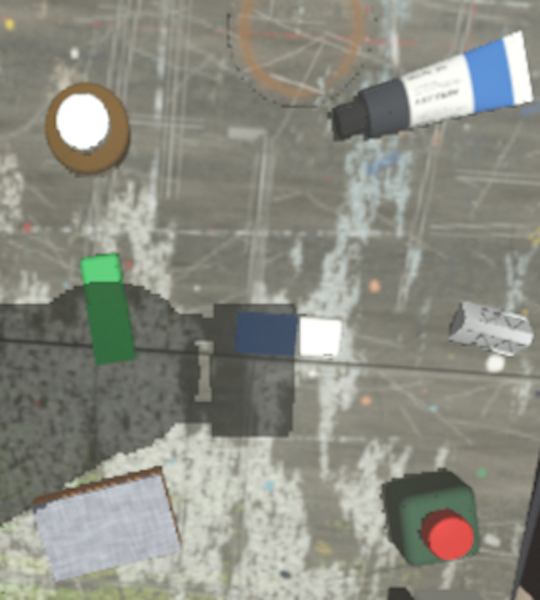

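Run:
```python
from h import *
a=cv2.imread("pics/w5.png")[0:280,350:630]
cv2.imwrite("pics/stock5.png",cv2.resize(a,None,fx=2,fy=2,interpolation=cv2.INTER_CUBIC))
a=cv2.imread("pics/w3.png")[0:300,110:390]
cv2.imwrite("pics/stock3.png",cv2.resize(a,None,fx=2,fy=2,interpolation=cv2.INTER_CUBIC))
I={k:load(k) for k in ("w1","w2","w3","w4","w5")}
def T(*obs):
    return tri([ray(I[k][1],I[k][2],uv) for k,uv in obs])
C={}
for n,a,b in [("FL",(206.5,40),(345.5,40)),("FR",(314,53),(450,53)),("NR",(290,291.5),(407.5,290.5)),("NL",(198.5,282),(319,282))]:
    x,r=T(("w1",a),("w2",b)); C[n]=x; print("tray",n,x,r)
print(np.mean(list(C.values()),0),[np.linalg.norm(C[a]-C[b]) for a,b in (("FL","FR"),("NL","NR"),("FL","NL"),("FR","NR"))])
for n,a,b in [("FL",(31.2,126.8),(154.8,96)),("FR",(140,142.8),(264,112.8)),("NR",(130.8,328),(242.8,307.2))]:
    print("box",n,T(("w4",a),("w5",b)))
print("canvas",T(("w3",(388,314)),("w4",(494,298))))
```

```text
tray FL [ 590.907 -299.003   24.078] [np.float64(0.02626018019420513), np.float64(0.02626018019400148)]
tray FR [ 580.674 -399.128   17.665] [np.float64(0.05474127132061137), np.float64(0.05474127132064194)]
tray NR [ 338.356 -372.875   22.831] [np.float64(0.5828060384160011), np.float64(0.5828060384159381)]
tray NL [ 352.207 -275.137   31.086] [np.float64(0.06351196802575781), np.float64(0.06351196802578395)]
[ 465.536 -336.536   23.915] [np.float64(100.85065869286024), np.float64(99.05951684732989), np.float64(239.9915971777986), np.float64(243.79105801679913)]
box FL (array([597.997, 400.491,  45.274]), [np.float64(0.08982228858475722), np.float64(0.08982228858471535)])
box FR (array([581.905, 291.288,  43.646]), [np.float64(0.06227366699301532), np.float64(0.062273666992888214)])
box NR (array([372.803, 321.159,  55.86 ]), [np.float64(1.6366983330832934), np.float64(1.636698333083333)])
canvas (array([ 392.027, -106.315,   33.645]), [np.float64(9.663387061045139), np.float64(9.663387061044967)])
```

View pics/stock5.png

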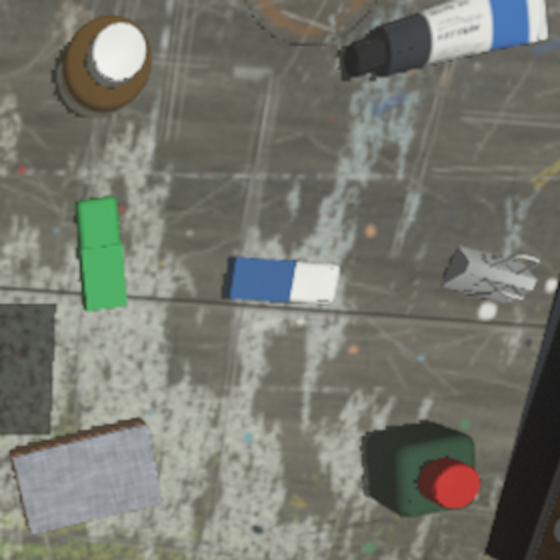

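View pics/stock3.png

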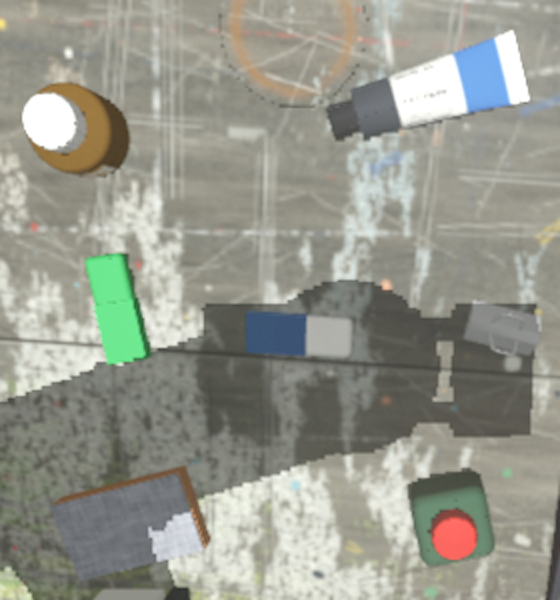

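```bash
cat > meas.py <<'E'
from h import *
I={k:load(k) for k in ("w3","w4","w5")}
off={"w3":110,"w4":230,"w5":350}
def T(**obs):
    return tri([ray(I[k][1],I[k][2],(uv[0]/2+off[k],uv[1]/2)) for k,uv in obs.items()])
L={}
L["lino FL"]=T(w4=(37,510),w5=(12,458),w3=(55,505))
L["lino FR"]=T(w4=(162,474),w5=(143,425),w3=(183,472))
L["lino NR"]=T(w4=(180,545),w5=(160,500),w3=(206,547))
L["lino NL"]=T(w4=(55,580),w5=(32,533),w3=(82,581))
L["er FL"]=T(w4=(236,312),w5=(236,258),w3=(246,312))
L["er FR"]=T(w4=(341,319),w5=(338,264),w3=(351,316))
L["er NR"]=T(w4=(340,356),w5=(335,304),w3=(352,356))
L["er NL"]=T(w4=(235,351),w5=(233,300),w3=(246,354))
L["rcap"]=T(w4=(82,122),w5=(118,52),w3=(55,122))
L["scap"]=T(w4=(449,535),w5=(449,483),w3=(454,534))
L["tube crimp"]=T(w4=(526,67),w3=(519,66))
L["tube cap"]=T(w4=(334,126),w3=(331,123),w5=(344,62))
if __name__=="__main__":
    for k,v in L.items(): print(k,v[0],np.array(v[1]))
    g=lambda n:np.array([L[n+" "+c][0] for c in("FL","FR","NR","NL")])
    for n in("lino","er"):
        p=g(n); print(n,p.mean(0),"long yaw",np.degrees(np.arctan2(*( (p[0]+p[3]-p[1]-p[2])[[1,0]]))),"len",np.linalg.norm((p[0]+p[3]-p[1]-p[2])[:2])/2,"wid",np.linalg.norm((p[0]+p[1]-p[2]-p[3])[:2])/2)
E
python3 meas.py
python3 - <<'E'
from h import *
for fn in("w3","w4","w5"):
    im,c,M=load(fn); hsv=cv2.cvtColor(im,cv2.COLOR_BGR2HSV)
    m=cv2.inRange(hsv,(60,60,25),(90,200,140)); m[300:]=0
    m=cv2.morphologyEx(m,cv2.MORPH_OPEN,np.ones((3,3)))
    n,l,st,ce=cv2.connectedComponentsWithStats(m)
    for i in range(1,n):
        if 500<st[i,4]<4000: 
            ct=cv2.findContours((l==i).astype('uint8'),0,2)[0][0]; print(fn,st[i],ce[i],cv2.minAreaRect(ct))
a=[cv2.resize(cv2.imread("pics/w3.png")[225:290,305:365],None,fx=6,fy=6,interpolation=cv2.INTER_CUBIC),cv2.resize(cv2.imread("pics/w4.png")[225:290,415:475],None,fx=6,fy=6,interpolation=cv2.INTER_CUBIC)]
cv2.imwrite("pics/sq.png",np.hstack(a))
E
```

```text
lino FL [451.239 189.99   14.098] [2.316 1.072 1.312]
lino FR [470.797 113.996   9.025] [0.451 0.269 0.613]
lino NR [426.474 102.407  14.529] [0.975 0.377 0.621]
lino NL [406.147 178.253  18.624] [0.497 0.631 0.791]
er FL [565.51   71.197  12.956] [0.894 0.53  0.411]
er FR [562.15   12.241   8.928] [0.596 0.185 0.781]
er NR [540.635  11.956  10.99 ] [0.301 0.322 0.036]
er NL [543.288  71.688  16.45 ] [1.366 0.567 0.833]
rcap [659.586 150.877  54.328] [0.809 0.739 0.694]
scap [446.877 -45.995  50.074] [0.782 0.488 0.329]
tube crimp [692.069 -78.378   5.265] [0.074 0.074]
tube cap [664.08   21.29    5.138] [0.893 0.294 0.604]
lino [438.665 146.161  14.069] long yaw 104.71804890462771 len 78.49526899433931 wid 46.203831950707986
er [552.896  41.77   12.331] long yaw 87.0995574941741 len 59.42033370841718 wid 21.868756521813427
w4 [272 141  26  41 827] [284.277 160.745] ((284.3472900390625, 160.36622619628906), (41.17411804199219, 20.743024826049805), 81.02737426757812)
w5 [550 218  37  39 566] [563.943 234.189] ((568.1099243164062, 237.26998901367188), (35.07249450683594, 38.325191497802734), 81.8698959350586)
```

View pics/sq.png

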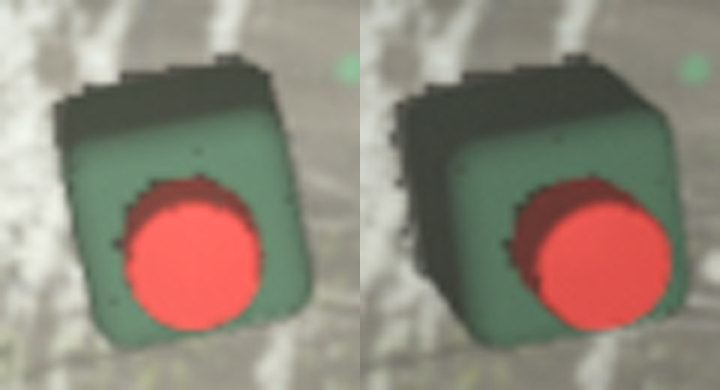

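Run:
```python
from h import *
I={k:load(k) for k in ("w1","w2","w3","w4","w5")}
off={"w3":110,"w4":230,"w5":350}
def P(z,**obs):
    return {k:onplane(I[k][1],I[k][2],np.array(uv,float)/2+[off[k],0],z) for k,uv in obs.items()}
def quad(n,d):
    for k,p in d.items():
        m=p.mean(0)[:2]; lo=(p[0]+p[3]-p[1]-p[2])[:2]/2; wi=(p[0]+p[1]-p[2]-p[3])[:2]/2
        print(n,k,m,"len %.1f yaw %.1f wid %.1f yaw %.1f"%(np.hypot(*lo),np.degrees(np.arctan2(lo[1],lo[0])),np.hypot(*wi),np.degrees(np.arctan2(wi[1],wi[0]))))
quad("lino",P(20,w4=[(37,510),(162,474),(180,545),(55,580)],w5=[(12,458),(143,425),(160,500),(32,533)],w3=[(55,505),(183,472),(206,547),(82,581)]))
quad("er",P(13,w4=[(236,312),(341,319),(340,356),(235,351)],w5=[(236,258),(338,264),(335,304),(233,300)],w3=[(246,312),(351,316),(352,356),(246,354)]))
print("rcap",P(60,w4=[(82,122)],w5=[(118,52)],w3=[(55,122)]))
print("scap",P(57,w4=[(449,535)],w5=[(449,483)],w3=[(454,534)]))
t=P(11,w4=[(334,126),(526,67)],w3=[(331,123),(519,66)])
for k,p in t.items(): print("tube",k,p[:,:2].mean(0),np.linalg.norm(p[0]-p[1]),np.degrees(np.arctan2(*(p[0]-p[1])[[1,0]])))
# square body top, w3 crop: fitted side lines corners (FL,FR,NR,NL)
s=np.array([(65,135),(270,100),(315,325),(108,352)])/6+[305,225]
quad("sq",{"w3":onplane(I["w3"][1],I["w3"][2],s,40)})
s=np.array([(445-360,140),(672-360,108),(690-360,322),(478-360,350)])/6+[415,225]
quad("sq",{"w4":onplane(I["w4"][1],I["w4"][2],s,40)})
w1=np.array([(206.5,40),(314,53),(290,291.5),(198.5,282)]);w2=np.array([(345.5,40),(450,53),(407.5,290.5),(319,282)])
for z in(24,28):
  quad("tray%d"%z,{"w1":onplane(I["w1"][1],I["w1"][2],w1,z)}); 
  quad("tray%d"%z,{"w2":onplane(I["w2"][1],I["w2"][2],w2,z)})
b5=np.array([(154.8,96),(264,112.8),(242.8,307.2),(147.2,294)])
quad("box",{"w5":onplane(I["w5"][1],I["w5"][2],b5,46)})
print("box w4",onplane(I["w4"][1],I["w4"][2],[(31.2,126.8),(140,142.8)],46),onplane(I["w5"][1],I["w5"][2],[(154.8,96),(264,112.8)],46))
```

```text
lino w4 [440.294 145.653] len 78.0 yaw 106.6 wid 45.4 yaw 12.5
lino w5 [440.377 147.597] len 77.2 yaw 105.1 wid 47.5 yaw 16.2
lino w3 [440.636 144.384] len 79.6 yaw 105.3 wid 48.6 yaw 12.4
er w4 [553.237  42.394] len 59.5 yaw 86.8 wid 21.2 yaw 0.8
er w5 [552.619  41.929] len 57.0 yaw 87.3 wid 22.2 yaw 2.5
er w3 [552.943  41.666] len 59.5 yaw 88.4 wid 22.9 yaw -1.4
rcap {'w4': array([[658.736, 151.135,  60.   ]]), 'w5': array([[659.21, 151.67,  60.  ]]), 'w3': array([[658.445, 148.144,  60.   ]])}
scap {'w4': array([[449.07, -44.38,  57.  ]]), 'w5': array([[449.123, -41.045,  57.   ]]), 'w3': array([[449.384, -45.271,  57.   ]])}
tube w4 [676.774 -27.003] 102.40286524633301 106.14438273781
tube w3 [677.427 -28.441] 102.27740826669068 105.57434669030467
sq w3 [447.847 -45.715] len 39.5 yaw 99.0 wid 45.2 yaw 11.5
sq w4 [447.742 -44.975] len 41.5 yaw 98.3 wid 43.4 yaw 11.6
tray24 w1 [ 464.594 -336.031] len 100.6 yaw 83.7 wid 243.0 yaw -6.2
tray24 w2 [ 464.903 -336.011] len 98.4 yaw 83.8 wid 242.1 yaw -5.8
tray28 w1 [ 465.123 -336.613] len 99.7 yaw 83.7 wid 240.8 yaw -6.2
tray28 w2 [ 465.432 -335.402] len 97.5 yaw 83.8 wid 239.9 yaw -5.8
box w5 [482.342 361.476] len 110.4 yaw 81.5 wid 217.6 yaw -8.4
box w4 [[597.925 400.     46.   ]
 [581.976 290.337  46.   ]] [[598.051 400.258  46.   ]
 [581.943 291.037  46.   ]]
```

```bash
cat >> h.py <<'E'
def st(tag=""):
    s=bot.read_state(); print(tag,"t%.2f"%s["t"],s["tcp_pos"],"F",s["contact_force"],"w%.1f"%s["width"]); return s
def pick(x,y,jaw,z,op,force,up=150):
    q=down(np.radians(jaw-90))
    bot.move_gripper(op)
    bot.move_ptp(np.array([x,y,max(up,z+90)],float),q)
    bot.line_to(np.array([x,y,z+40.]),200); bot.line_to(np.array([x,y,z],float),60)
    st("down"); bot.move_gripper(5,force); st("closed")
    bot.line_to(np.array([x,y,up],float),150); return st("up")
def place(x,y,jaw,z,op,up=150,low=40):
    q=down(np.radians(jaw-90))
    bot.move_ptp(np.array([x,y,up],float),q)
    bot.line_to(np.array([x,y,z+low]),150); st("above"); bot.line_to(np.array([x,y,z],float),40)
    bot.pause(0.2); st("at"); bot.move_gripper(op); st("open")
    bot.line_to(np.array([x,y,up],float),150); return st("up")
E
python3 - <<'E'
from h import *
pick(440.4,146,15,4,70,30)
E
```

```text
down t9.87 [440.483 146.043   4.047] F [-0.507  0.382 -0.058] w69.9
closed t10.34 [440.518 146.116   4.236] F [-1.215  0.414  3.456] w50.1
up t11.47 [439.787 145.606 149.087] F [-0.074 -0.456 -0.814] w49.5
```

Run:
```python
from h import *
bot.move_ptp(np.array([431.8,369,150.]),down(np.radians(-98.4))); bot.pause(.3); st(); shot("wrist","w6")
```

```text
t12.66 [432.123 368.255 150.245] F [ 0.399 -0.669 -2.86 ] w49.4
```

View pics/w6.png

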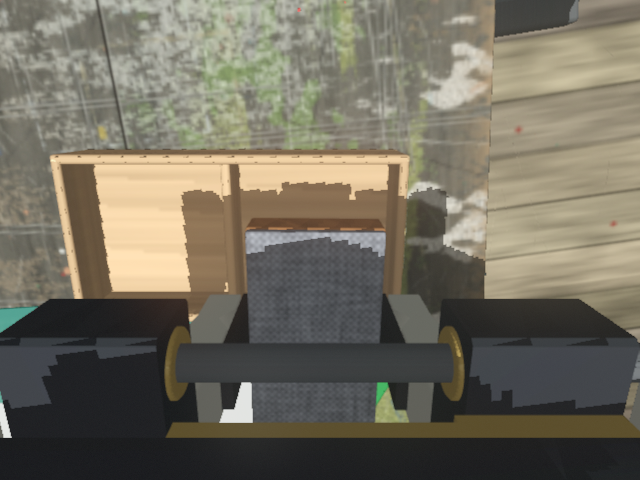

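Run:
```python
from h import *
im,c,M=load("w6")
p=onplane(c,M,[(408,154),(52,157)],44)
print(p, np.degrees(np.arctan2(*(p[1]-p[0])[[1,0]])),np.linalg.norm(p[0]-p[1]))
a=np.radians(-8.4);r=np.array([[np.cos(a),-np.sin(a)],[np.sin(a),np.cos(a)]])
print(p[:,:2].mean(0)+r@[0,56]) 
place(431.8,369,-8.4,11,55)
bot.move_ptp(np.array([445,330,300.]),down(np.radians(-8))); bot.pause(.3); shot("wrist","w7"); st()
```

```text
[[367.267 322.611  44.   ]
 [582.9   292.718  44.   ]] -7.892773535928956 217.6950061897454
[483.264 363.064]
above t13.77 [432.215 369.568  51.663] F [-0.144  1.039 -1.745] w49.7
at t15.12 [431.871 369.145  11.252] F [ 0.632  0.043 -1.721] w49.8
open t15.50 [431.893 369.093  11.141] F [-0.369  0.792  0.062] w55.0
up t16.57 [431.366 368.491 149.04 ] F [ 0.182 -1.054 -0.24 ] w55.0
 t18.38 [444.975 330.023 299.829] F [0.228 0.324 0.192] w54.9
```

View pics/w7.png

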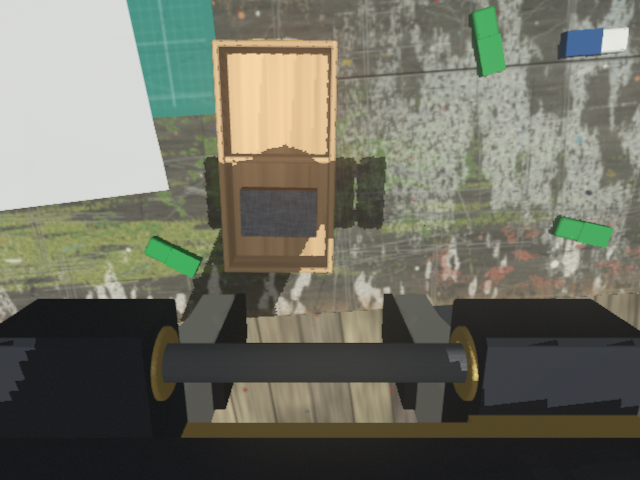

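```bash
python3 - <<'E'
from h import *
im,c,M=load("w7"); p=onplane(c,M,[(241,188),(317,189),(316,237),(241,236)],25); print(p.mean(0))
pick(553,42,-2,2.5,45,12)
place(431.8,368.5,-8.4,29.3,33,low=50)
bot.move_ptp(np.array([445,330,300.]),down(np.radians(-8))); bot.pause(.3); shot("wrist","w8"); st()
E
python3 -c "
import cv2;a=cv2.imread('pics/w8.png')[20:300,180:400];cv2.imwrite('pics/w8c.png',cv2.resize(a,None,fx=2,fy=2))"
```

```text
[432.104 369.612  25.   ]
down t21.64 [553.142  42.007   2.49 ] F [ 0.627  0.495 -0.142] w45.1
closed t22.14 [553.142  42.061   2.761] F [-1.608  0.128  1.592] w22.8
up t23.27 [552.329  41.82  149.021] F [-0.226 -0.033 -0.638] w22.7
above t25.21 [432.506 368.379  79.823] F [0.424 0.464 0.416] w22.6
at t26.81 [431.875 368.613  29.528] F [-0.06   0.149 -0.08 ] w22.8
open t27.27 [431.796 368.519  29.316] F [-0.391  0.593  0.024] w33.1
up t28.23 [431.347 367.995 149.08 ] F [0.028 0.555 0.448] w33.1
 t30.03 [444.962 330.033 299.828] F [-0.909 -0.28   0.268] w32.9
```

View pics/w8c.png

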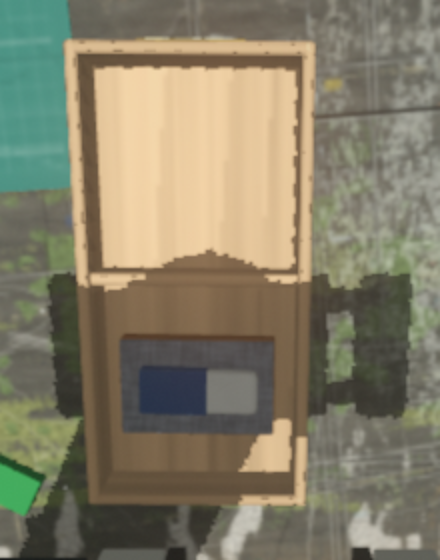

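Run:
```python
from h import *
pick(658.8,150.5,36.6,8,64,15,up=170)
bot.move_ptp(np.array([537.5,353.8,170.]),down(np.radians(36.6-90))); bot.pause(.3); shot("wrist","w9"); st()
```

```text
down t33.52 [659.03  150.538   8.061] F [-0.57  -0.045 -0.129] w63.8
closed t34.03 [658.928 150.56    8.307] F [-1.447 -0.09   2.643] w41.5
up t35.27 [658.168 150.32  168.776] F [-0.053 -0.325 -2.295] w41.6
 t36.56 [538.005 353.072 169.925] F [-1.085  0.287 -0.724] w41.7
```

View pics/w9.png

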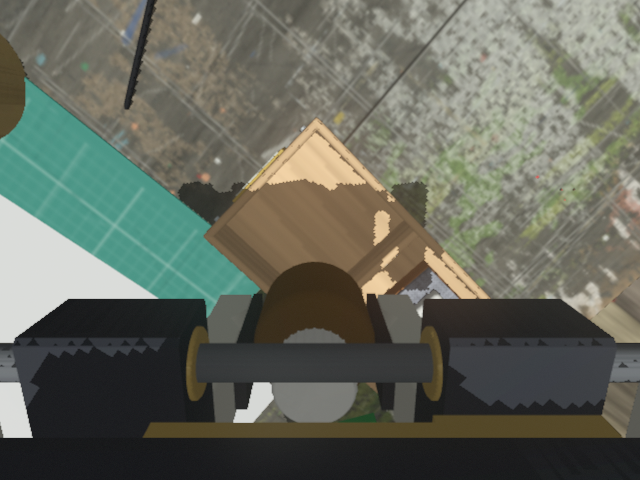

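```bash
python3 - <<'E'
from h import *
place(537.5,353.8,36.6,15,62,up=170,low=70)
bot.move_ptp(np.array([445,330,300.]),down(np.radians(-8))); bot.pause(.3); shot("wrist","w10"); st()
E
python3 -c "
import cv2;a=cv2.imread('pics/w10.png')[0:300,180:400];cv2.imwrite('pics/w10c.png',cv2.resize(a,None,fx=2,fy=2))"
```

```text
above t37.52 [538.025 354.248  85.755] F [ 0.724 -0.016  0.018] w41.2
at t39.62 [537.581 353.875  15.19 ] F [-0.334 -0.061 -1.487] w41.5
open t40.23 [537.524 353.789  15.027] F [-0.103  0.33   0.997] w62.2
up t41.42 [537.001 353.39  168.923] F [ 0.686  0.155 -0.083] w61.8
 t42.46 [445.219 329.864 298.907] F [ 0.495 -1.193  0.158] w61.8
```

View pics/w10c.png

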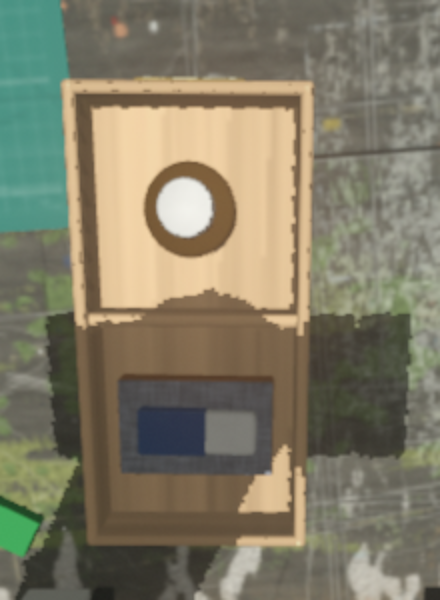

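Run:
```python
from h import *
pick(677,-28,16,3.5,56,12,up=220)
bot.move_ptp(np.array([414.4,-330.7,200.]),down(np.radians(-6))); bot.pause(.3); shot("wrist","w11"); st()
```

```text
down t46.30 [677.204 -27.998   3.546] F [ 0.274 -0.166  0.45 ] w56.1
closed t46.87 [677.132 -27.989   3.734] F [-0.408  0.219  2.2  ] w29.1
up t48.46 [676.526 -28.022 218.88 ] F [-0.693  0.484 -0.4  ] w28.4
 t50.34 [ 414.719 -330.482  199.921] F [ 0.027  0.262 -0.139] w28.8
```

View pics/w11.png

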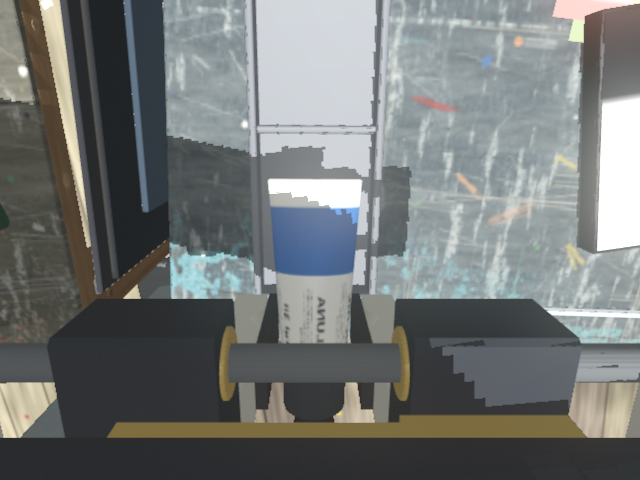

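Run:
```python
from h import *
x,y=414.4,-330.7
bot.line_to(np.array([x,y,50.]),150); bot.line_to(np.array([x,y,16.]),60); bot.pause(.2); s=st(); f0=s["contact_force"][2]
for z in (14,12.5,11.2,10.2,9.5):
    bot.line_to(np.array([x,y,z]),20); bot.pause(.1); s=st(z)
    if s["contact_force"][2]-f0>5: break
```

```text
t52.41 [ 414.673 -330.815   16.338] F [-0.379 -0.373 -0.262] w28.8
14 t52.76 [ 414.406 -330.704   14.027] F [-0.321  0.036 -0.699] w28.8
12.5 t53.11 [ 414.415 -330.705   12.478] F [-0.023  0.114 -0.955] w28.7
11.2 t53.46 [ 414.419 -330.697   11.187] F [ 0.44  -0.247 -0.028] w29.0
10.2 t53.81 [ 414.399 -330.683   10.18 ] F [ 0.158  0.414 -0.43 ] w29.1
9.5 t54.16 [ 414.549 -330.784    9.683] F [-0.935 -0.113  2.292] w28.9
```

Run:
```python
from h import *
bot.move_gripper(38); st()
bot.line_to(np.array([414.4,-330.7,220.]),150)
bot.move_ptp(np.array([430,-336,300.]),down(np.radians(-6))); bot.pause(.3); shot("wrist","w12"); st()
```

```text
t54.61 [ 414.331 -330.688    9.412] F [0.294 0.391 0.387] w37.9
 t56.93 [ 429.661 -335.905  299.253] F [ 0.299 -0.686 -0.287] w38.1
```

View pics/w12.png

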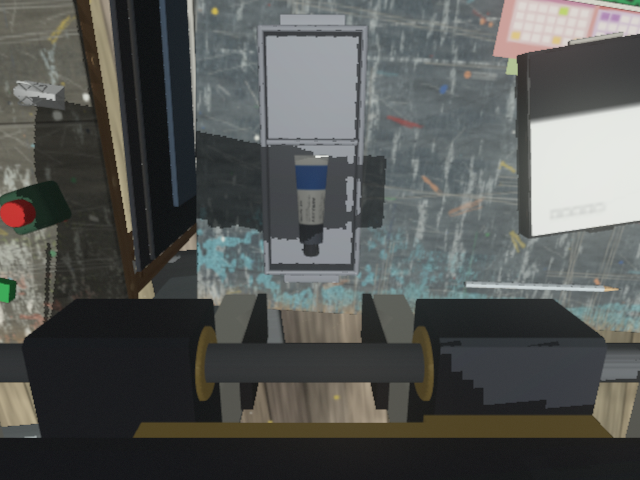

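Run:
```python
from h import *
im,c,M=load("w12"); p=onplane(c,M,[(260.5,27.5),(367.5,28),(357,277),(266,275)],26); print(p,p.mean(0))
ic=onplane(c,M,[(263,140),(362,141)],21); print(ic)
print(onplane(*cam2world("top"),[(462,190),(530,197)],40))
pick(448.3,-44.5,10,16,66,15,up=220)
bot.move_ptp(np.array([531,-343,200.]),down(np.radians(-96))); bot.pause(.3); shot("wrist","w13"); st()
```

```text
[[ 589.579 -301.985   26.   ]
 [ 579.039 -399.637   26.   ]
 [ 336.349 -371.917   26.   ]
 [ 348.765 -274.25    26.   ]] [ 463.433 -336.947   26.   ]
[[ 489.594 -289.884   21.   ]
 [ 478.464 -387.971   21.   ]]
[[ 635.639 -272.988   40.   ]
 [ 619.066 -430.461   40.   ]]
down t61.11 [448.482 -44.446  16.106] F [ 0.206 -0.467  0.617] w66.2
closed t61.61 [448.335 -44.479  16.196] F [-1.442  0.148  3.068] w43.6
up t63.12 [447.796 -44.572 219.178] F [-0.33  -0.345 -1.054] w43.8
 t64.65 [ 531.318 -342.25   200.49 ] F [ 0.009  0.179 -0.995] w43.8
```

View pics/w13.png

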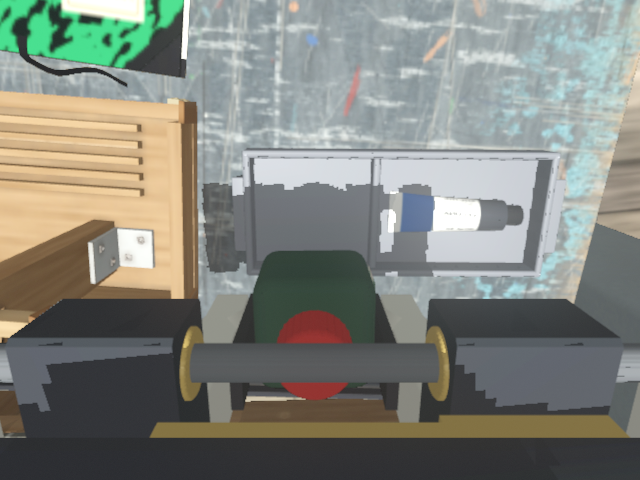

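Run:
```python
from h import *
x,y=532.3,-343.4
bot.line_to(np.array([x,y,60.]),150); bot.line_to(np.array([x,y,29.]),60); bot.pause(.2); s=st(); f0=s["contact_force"]
for z in (27,25.5,24.2,23.2,22.4,21.8):
    bot.line_to(np.array([x,y,z]),20); bot.pause(.1); s=st(z)
    d=s["contact_force"]-f0
    if d[2]>3 or np.hypot(*d[:2])>8: break
```

```text
t66.60 [ 532.579 -343.5     29.392] F [-0.644 -0.303 -0.678] w43.9
27 t66.95 [ 532.279 -343.417   27.017] F [-0.716  0.618 -0.738] w44.2
25.5 t67.30 [ 532.258 -343.401   25.466] F [-0.444 -0.681 -0.267] w44.1
24.2 t67.65 [ 532.303 -343.408   24.187] F [-0.358  1.274 -0.664] w43.9
23.2 t68.00 [ 532.291 -343.396   23.166] F [-0.059  0.102 -0.553] w44.3
22.4 t68.35 [ 532.274 -343.393   22.371] F [ 0.184 -0.641  0.492] w43.7
21.8 t68.70 [ 532.37  -343.411   22.241] F [-0.276  1.372  5.763] w44.1
```

Run:
```python
from h import *
bot.move_gripper(47.5); st(); bot.line_to(np.array([532.3,-343.4,60.]),60); bot.line_to(np.array([532.3,-343.4,220.]),150)
bot.move_ptp(np.array([430,-336,300.]),down(np.radians(-6))); bot.pause(.3); shot("wrist","w14"); st()
bot.move_ptp(np.array([500,150,340.]),down(0)); bot.pause(.3); shot("wrist","w15"); st()
bot.move_ptp(np.array([219,-560,260.]),down(np.radians(-161))); bot.pause(.3); shot("top","top2"); shot("side","side2"); st()
a=cv2.imread("pics/top2.png")[130:350,140:540];cv2.imwrite("pics/top2c.png",cv2.resize(a,None,fx=2,fy=2,interpolation=cv2.INTER_CUBIC))
a=cv2.imread("pics/side2.png")[170:420,170:460];cv2.imwrite("pics/side2c.png",cv2.resize(a,None,fx=2,fy=2,interpolation=cv2.INTER_CUBIC))
```

```text
t69.04 [ 532.258 -343.385   21.555] F [-0.069 -0.467 -0.145] w47.6
 t72.83 [ 430.081 -335.969  299.822] F [ 0.534 -0.85   0.998] w47.8
 t74.97 [500.089 149.618 339.951] F [ 0.169 -0.234  0.245] w47.3
 t78.08 [ 219.168 -559.921  260.013] F [ 0.184 -0.25   0.548] w47.5
```

View pics/w14.png

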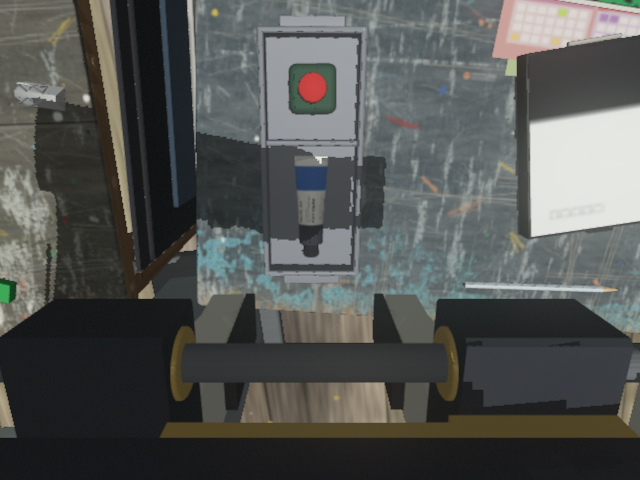

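View pics/w15.png

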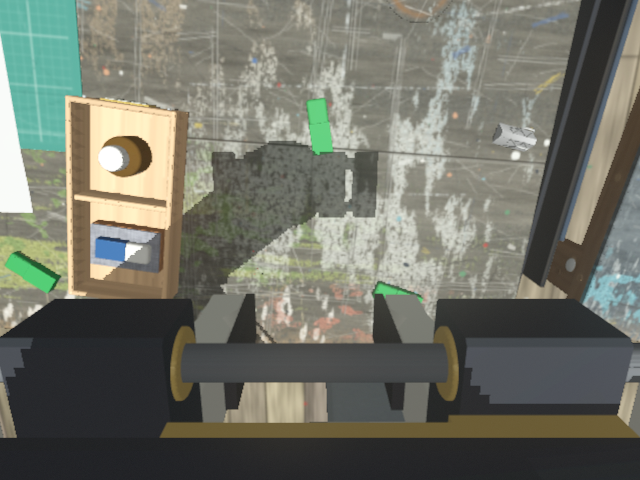

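View pics/top2c.png

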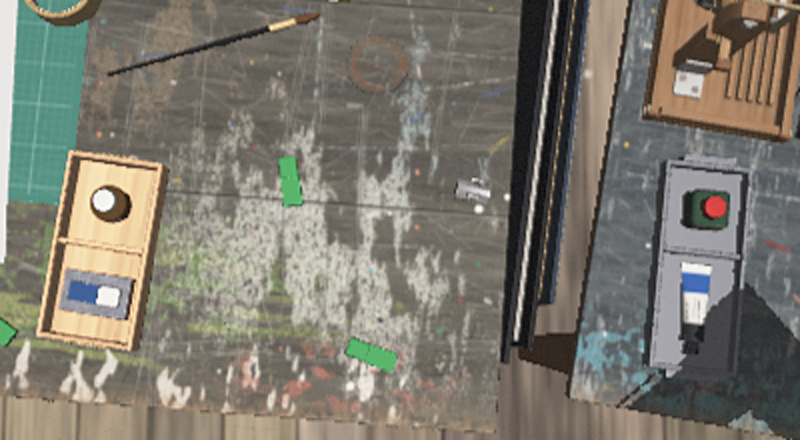

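View pics/side2c.png

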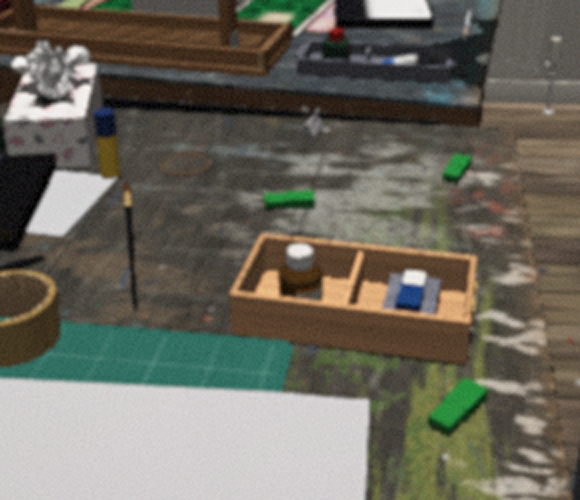

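All five pieces are in place. The box holds the round bottle upright at w15 (125,157), and the eraser flat on the lino at (125,248). The tray holds the square bottle upright at w14 (313,88), and the tube flat at (312,205). The clip and the green erasers have not moved.

```bash
python3 -c "
from plant import bot
print(bot.close_job())"
```

```text
the job is handed in; nothing more can be done
None
```

I made up both kits in the order asked and handed the job in at about 78 s of the 134 s allowed, with the gripper empty and clear of everything.

**Printing kit (deep box):** The lino block lies flat in the near compartment with the eraser flat on top of it. The round ink bottle stands upright in the far compartment.

**Colour kit (shallow tray):** The paint tube lies flat in the near compartment and the square ink bottle stands upright in the far one.

**Checks:**
- **Pictures:** The last wrist, top and side pictures agree on all five placements. The clip and the green look-alike erasers are where they were.
- **Forces:** The highest wrist force I read was about 6 N, when the square bottle touched down. I only read it at steps, not continuously.

**What disagreed:** The heights measured from two wrist views came out about 1 to 7 mm lower than the text gives, and the lengths about 1 to 9 % short. I placed with the text's heights. In the tray, touchdown agreed with them to about a millimetre. In the box I released about 1 mm above the expected height and checked by picture only.

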